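Gauge the closing gap of a board test fixture

ROBOT

A 7-joint arm with a two-finger parallel gripper is mounted at the origin on the work surface; the furniture and walls round the work are solid. World frame = base frame: x ahead of the robot, y to its left, z up, the work surface at z = 0. Lengths are in m, angles in rad, forces in N, time in s.
With the tool pointing down it reaches from about 0.425 to 0.925 m from the base axis. Payload 6.8 kg.
Tool frame: the origin (TCP) lies on the front face of the gripper's body, between the roots of the fingers; the fingertips stand 73 mm ahead of it and the grasp point (between the pads) lies 54 mm ahead of it (env.nose_length is the distance from the TCP to the fingertips, in m); z points along the fingers, y is the direction in which the jaws open and shut (so a half turn about z gives the same grasp; the last joint's range is limited). The gripper opens to 85 mm and grips with 20 to 120 N. Pads are 22 mm wide; open, the fingers measure 114 mm over their backs; the gripper's body (76 mm by 85 mm) begins 54 mm behind the grasp point. The pads swing forward as they close: fully open they stand 13 mm farther back than shut.
Start: joints at [1.12, 0.477, 0.022, 1.555, -0.011, 1.109, -0.083], TCP at [0.227, -0.636, 0.304] pointing down, gripper open.
Joint ranges: [-2.96, 2.96], [-0.34, 2.1], [-1.41, 1.46], [0.24, 2.44], [-1.37, 4.51], [0.17, 1.92], [-2.96, 2.96]. Speed limits (rad/s): [2.39, 2.39, 3.14, 3.14, 3.14, 3.14, 3.14].

INTERFACE

Orientations are given as a unit quaternion [w, x, y, z].
In Python, from cell import env, kin, camera, calibration, job gives the robot as it stands. The module is installed in compiled form; this text tells all that it offers. Calls block until the motion is done:
- env.reach(position, orientation): joint-space move of the TCP to a pose.
- env.movel(position, velocity=0.15, rot=None, stop_force=None): straight line of the TCP; rot=None keeps the orientation; velocity is the mean speed in m/s. With stop_force (N) it stops when the force on the tool has changed by that much, and returns True; else False.
- env.goto_joints(angles): joint-space move.
- env.grip(opening, f_grip=None): finger opening in m; f_grip is the grip in N (None keeps the last); returns when the fingers have stopped.
- env.dwell(seconds).
- kin.inverse_kinematics(position, orientation): joint angles nearest the present ones, or None.
- env.get_state(): the state.
- camera(name): name is "side" or "top" or "wrist"; returns (picture, depth): 420x560x3 uint8, blue, green, red; 420x560 float32, m along the optical axis (not along the pixel's ray), 0 where there is no reading.
- calibration(name): a dict with "fx", "fy", "cx", "cy" (pixels), "rvec" (rotation vector, rad) and "tvec" (3), from world to camera coordinates, as OpenCV has them. Camera axes: x right, y down, z forward; pixel columns grow to the right and rows downward; lengths in m; the calibration is good to about 2 mm. A picture is of the moment at which its call begins: read the wrist's pose just before it. calibration takes no time and is no camera call; for the wrist camera it gives the pose at the moment of the call.
A pose or a line that the arm cannot do raises env.PlanningError and nothing moves.
- job.job_done(): hands the job in, once; it reports no verdict.
The state is a dict: "time": time; "qpos": joint angles; "joint_velocities": joint speeds; "joint_torque": joint torques, N m; "tcp_pos": TCP position; "orientation": TCP orientation; "force": force on the tool from outside, world axes, zero at the start; "torque": the same for the moment, N m; "opening": finger opening in m.
Only numpy, scipy, OpenCV 4.12 (cv2) and the standard library are available. Lean on these libraries where they do the work, as an engineer would, in place of code of your own. Each camera call takes 0.05 s, during which the arm holds its last target.

TASK

Check the closing gap of the board test fixture: hang the steel saddle weight over the fixture's round carry bar and let go, so that the sprung pressure plate sinks onto its stops and stays there. Then pick up the taper gauge and, keeping it level and flat on the board rest, slide its blade in square at the middle of the fixture's front edge, between board rest and pressure plate, until it drags snugly against both without lifting the plate off its stops. Finish still gripping the gauge there so that the gap can be read; never drop the weight, and leave the bottle, the brass weight and the label roll where they stand.

Things in the scene. Friction and masses are not known exactly. Their poses are not given: they have to be found in the camera images.
- fixture: Board test fixture, fixed: grey case 160 x 240 x 36 mm (x, y, z) with a 4 mm metal deck; two 12 mm guide columns at x 5, y -105 and +105 mm up to z = 120 mm. Origin: centre of its underside on the table; z up; its front (metal strip with vent slots; the back has a black connector) looks along its -x; y is the direction of the carry bar. Place and turn about z vary.
- press_plate (a joint): Height of the fixture's sprung aluminium pressure plate (90 x 236 x 10 mm, guided up and down). 0 = lifted by its springs, underside 77 mm above the table; 0.015 m = down on its stops, underside at 62 mm. Empty, it stays up (about 2 N presses it down); with the saddle weight on it, about 6 N upward lifts it off the stops.
- plate_edge (a point): Middle of the pressure plate's front face, at the height of its underside; 40 mm in front of the fixture's centre and 30 mm behind the front edge of the board rest. The plate's lower front corner has a lead-in bevel, 4 mm deep (x) and 5 mm high. Axes as the fixture's; moves with the plate.
- bar_mid (a point): Middle of the axis of the carry bar: round steel bar, 12 mm diameter, along the fixture's y, on two posts on the pressure plate 60 mm to either side (end blocks 18 x 14 x 20 mm). Axis 62 mm above the plate's upper face: 149 mm above the table at the start, 134 mm with the plate down. Axes as the fixture's; moves with the plate.
- rest_edge (a point): Middle of the upper front edge (bevel 3 x 2 mm) of the board rest, the dark plate 140 x 180 x 8 mm under the pressure plate, a firm ledge on which the blade can be laid. Its upper face is 55.0 to 57.5 mm above the table, differing from run to run, so the closed gap is 4.5 to 7 mm. The case's front is 10 mm farther forward. Axes as the fixture's.
- saddle_grip (a point): Centre of the lug of the saddle weight, a dark steel inverted U standing on its legs, 0.85 kg. Lug 34 (x) x 20 (y) x 30 mm high; its centre is 80 mm above the weight's underside. U: 50 (x) x 42 (y) x 66 mm high; slot along y, 16 mm wide, mouth flared to 29 mm in the lowest 12 mm, roof 50 mm above the underside: on the bar this point is 36 mm above the bar's axis.
- gauge_grip (a point): Centre of the handle of the taper gauge (steel blade, black ribbed handle, 0.1 kg), lying flat on the table. Handle 82 mm along its x, 22 mm wide (y), 16 mm high; this point is 8 mm above the flat underside. x points toward the blade's tip, z up.
- gauge_tip (a point): Middle of the lower edge of the gauge's tip, on the flat underside, 124 mm ahead of the handle's centre along the gauge's x. Blade 14 mm wide, 82 mm long; its underside is flush with the handle's, its top rises 1 in 10 from 2 mm thick at the tip to 10 mm at the handle. Axes as gauge_grip's.
- solvent: Solvent bottle, white with blue neck, 67 mm across, 130 mm high, standing on the table at the far left; origin: centre of its underside. Leave alone.
- hold_weight: Small brass weight, 29 mm across, 51 mm high, standing near the bottle; origin: centre of its underside. Leave alone.
- labels: White label roll, 64 mm across, 30 mm high, lying near the bottle; origin: centre of its underside. Leave alone.
Things that resemble listed ones, but are neither listed nor needed, are in the scene too. What is shaped like the part that bears gauge_grip but green is not meant.

How it is judged:
By the outcome, as a careful person would: the job done as asked, in the order asked, and still so for the second after the job is handed in, while the arm keeps its last pose, push and grip.
It also fails if it takes over 64 s, if anything falls off the work surface, if the arm or the gripper's body presses on something with over 40 N, if the wrist force passes 120 N, or if a joint passes its speed limit or range.

## Working session

There is one attempt and no reset: what is moved stays moved. The work goes in short steps, each a Python script; the robot and the scene stay as the last script left them, time stands still between calls to the robot, and variables do not carry over. Pictures are saved under pics/ and viewed, and the job is handed in when it is done.

```bash
mkdir -p pics; ls; python3 - <<'E'
from cell import env,kin,camera,calibration,job
import cv2,numpy as np
for n in ["side","top","wrist"]:
    c=calibration(n); p,d=camera(n); cv2.imwrite(f"pics/a_{n}.png",p); np.save(f"pics/a_{n}.npy",d)
    R=cv2.Rodrigues(np.array(c["rvec"]))[0]; print(n,c,-R.T@np.array(c["tvec"]).ravel(), R[2])
print(env.get_state(),env.nose_length)
E
```

```text
pics
side {'fx': 544.5022515962263, 'fy': 544.5022515962263, 'cx': 278.82229592600396, 'cy': 208.40093845295434, 'rvec': array([ 0.62820048, -2.62867548,  1.22481393]), 'tvec': array([0.47214556, 0.20481314, 1.13559326])} [0.11312291 0.87475063 0.88116766] [ 0.32709393 -0.68908318 -0.64666369]
top {'fx': 427.9247711812577, 'fy': 427.9247711812577, 'cx': 282.9506937560723, 'cy': 204.47356328418675, 'rvec': array([ 2.12104826, -2.06396035,  0.25570968]), 'tvec': array([0.03084794, 0.53338208, 0.85284567])} [0.31179416 0.04282768 0.95589956] [ 0.24029534  0.00278688 -0.97069582]
wrist {'fx': 345.58567771155424, 'fy': 345.58567771155424, 'cx': 278.253493240466, 'cy': 210.27483736215902, 'rvec': array([-2.33495206,  1.64286113,  0.28038757]), 'tvec': array([-0.67466972, -0.04322708,  0.38046562])} [ 0.3073913  -0.60724156  0.37225015] [-0.31049403 -0.10947054 -0.94425085]
{'time': 0.15, 'qpos': array([ 1.11990683,  0.47762605,  0.02238325,  1.55616855, -0.01151282,
        1.1093016 , -0.08311515]), 'joint_velocities': array([ 1.34154961e-03, -3.80702101e-03, -7.71386861e-04, -3.19067350e-03,
        1.36819355e-05,  9.15642413e-04,  1.76564254e-04]), 'joint_torque': array([ 2.37632979e-03, -5.96925724e+01,  1.60985492e+00, -2.81490844e+01,
        1.26459685e-02,  6.53175564e-03,  2.19363830e-05]), 'tcp_pos': array([ 0.22675212, -0.63542184,  0.30316265]), 'orientation': array([-6.66936727e-04,  9.85350595e-01,  1.70539535e-01, -1.66749573e-04]), 'force': array([-0.45829316, -0.19493478, -0.28778253]), 'torque': array([ 0.01707387, -0.00175334, -0.00220702]), 'opening': 0.08536510305635633} 0.0726
```

View pics/a_side.png

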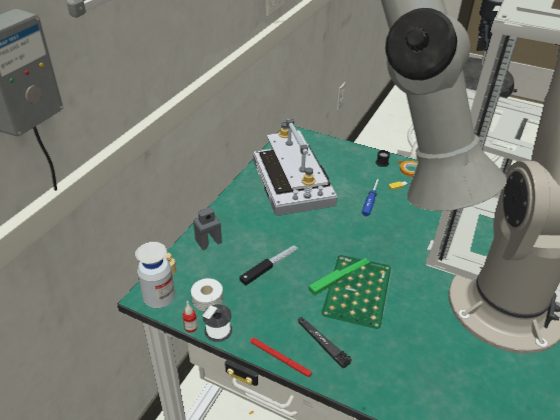

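View pics/a_top.png

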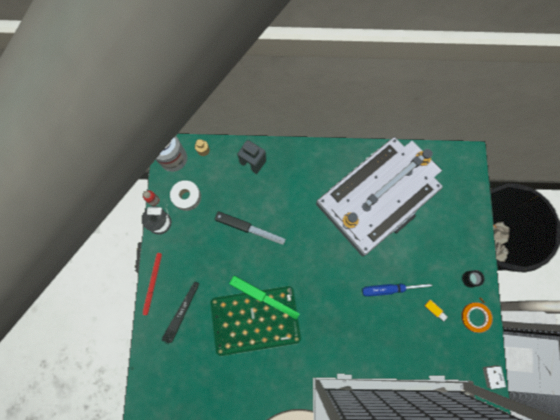

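View pics/a_wrist.png

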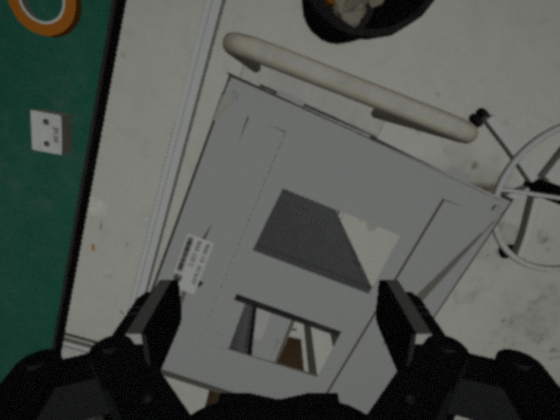

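```bash
python3 - <<'E'
import cv2,numpy as np
a=cv2.imread("pics/a_top.png"); s=cv2.imread("pics/a_side.png")
cv2.imwrite("pics/b1.png",np.hstack([cv2.resize(a[130:260,310:450],None,fx=2.8,fy=2.8,interpolation=2),cv2.resize(s[115:220,240:345],(364,364),interpolation=2)]))
cv2.imwrite("pics/b2.png",np.hstack([cv2.resize(a[130:260,190:300],(400,473),interpolation=2),cv2.resize(s[195:300,180:310],(500,404),interpolation=2)[:,:400] if 0 else cv2.resize(s[195:300,180:310],(390,473),interpolation=2)]))
E
```

```text
(no output)
```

View pics/b1.png

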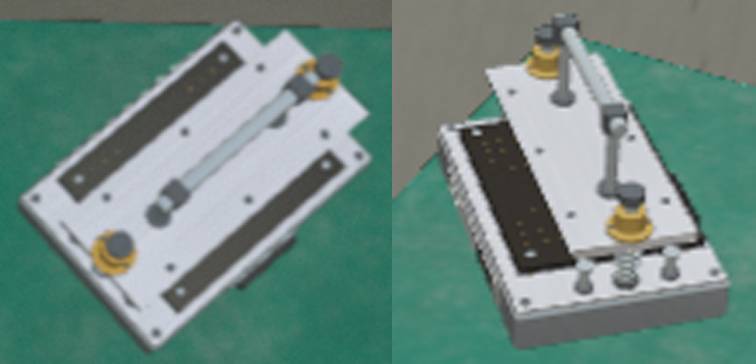

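View pics/b2.png

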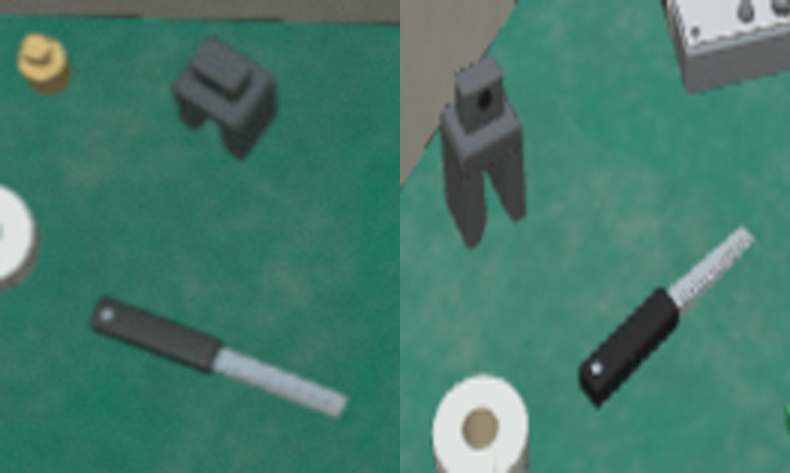

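```bash
cat > h.py <<'E'
from cell import env,kin,camera,calibration,job
import cv2,numpy as np
from scipy.spatial.transform import Rotation as Ro
def cam(c):
    R=cv2.Rodrigues(np.array(c["rvec"]))[0]; t=np.array(c["tvec"]).ravel(); return R,t
def ray(c,uv,z):
    R,t=cam(c); C=-R.T@t; d=R.T@np.array([(uv[0]-c["cx"])/c["fx"],(uv[1]-c["cy"])/c["fy"],1]); return C+d*(z-C[2])/d[2]
def dep(c,d,uv):
    R,t=cam(c); z=d[int(round(uv[1])),int(round(uv[0]))]
    return R.T@(z*np.array([(uv[0]-c["cx"])/c["fx"],(uv[1]-c["cy"])/c["fy"],1])-t)
def cloud(c,d):
    R,t=cam(c); v,u=np.mgrid[:d.shape[0],:d.shape[1]]
    P=np.stack([(u-c["cx"])/c["fx"]*d,(v-c["cy"])/c["fy"]*d,d],-1)
    return (P-t)@R
def proj(c,P):
    R,t=cam(c); q=R@np.asarray(P)+t; return np.array([c["fx"]*q[0]/q[2]+c["cx"],c["fy"]*q[1]/q[2]+c["cy"]])
def down(yaw):  # tool z down, tool y (jaw) at angle yaw+90deg; tool x at yaw
    R=np.array([[np.cos(yaw),np.sin(yaw),0],[np.sin(yaw),-np.cos(yaw),0],[0,0,-1]])
    q=Ro.from_matrix(R).as_quat(); return np.r_[q[3],q[:3]]
def st():
    s=env.get_state(); return round(s["time"],2),np.round(s["tcp_pos"],4),np.round(s["force"],2),round(s["opening"],4)
E
python3 - <<'E'
from h import *
c=calibration("top"); d=np.load("pics/a_top.npy"); p=cv2.imread("pics/a_top.png")
P=cloud(c,d)
for n,uv in dict(table=(330,260),barL=(375,201),barR=(415,168),bar=(393,185),plate=(375,185),strip=(360,178),lug=(253,151),hand=(232,220),handend=(219,215),tip=(283,241),butt=(270,236)).items(): print(n,np.round(dep(c,d,uv),4))
cs=calibration("side");ds=np.load("pics/a_side.npy")
for n,uv in dict(table=(300,240),bar=(296,140),plate=(300,165),lug=(207,216),hand=(258,271),blade=(285,255)).items(): print(n,np.round(dep(cs,ds,uv),4))
E
```

```text
table [ 0.4235 -0.0625  0.0021]
barL [ 0.5208 -0.1317  0.1593]
barR [ 0.6149 -0.2348  0.0875]
bar [ 0.5758 -0.1865  0.0871]
plate [ 0.575  -0.1486  0.0861]
strip [ 0.5995 -0.1227  0.0552]
lug [0.6409 0.1125 0.0951]
hand [0.5052 0.1586 0.0172]
handend [0.5159 0.1884 0.0168]
tip [0.4631 0.0432 0.0032]
butt [0.4731 0.0727 0.0066]
table [0.4616 0.0212 0.006 ]
bar [ 0.5608 -0.156   0.1494]
plate [ 0.5417 -0.1444  0.0882]
lug [0.6421 0.1281 0.0897]
hand [0.4963 0.164  0.0193]
blade [0.4706 0.0829 0.0076]
```

```bash
python3 - <<'E'
from h import *
def shot(n):
    c=calibration("wrist"); p,d=camera("wrist"); cv2.imwrite(f"pics/{n}.png",p); np.save(f"pics/{n}.npy",d); np.save(f"pics/{n}_c.npy",c,allow_pickle=True)
env.reach([0.50,-0.17,0.42],down(0.0)); shot("w_fix"); print(st(),env.get_state()["qpos"])
env.reach([0.56,0.12,0.36],down(0.0)); shot("w_wt"); print(st(),env.get_state()["qpos"])
E
```

```text
(2.19, array([ 0.4998, -0.1711,  0.4197]), array([-0.04,  0.36,  0.31]), 0.0859) [ 0.42044828  0.15432083 -0.23655781  1.7376349   0.03812717  1.25456056
 -1.39790423]
(3.4, array([0.5605, 0.1178, 0.3602]), array([ 0.46, -0.53, -0.87]), 0.0855) [ 0.04006734  0.29399519 -0.44089276  1.71404467  0.13623648  1.16360043
 -2.01239412]
```

View pics/w_fix.png

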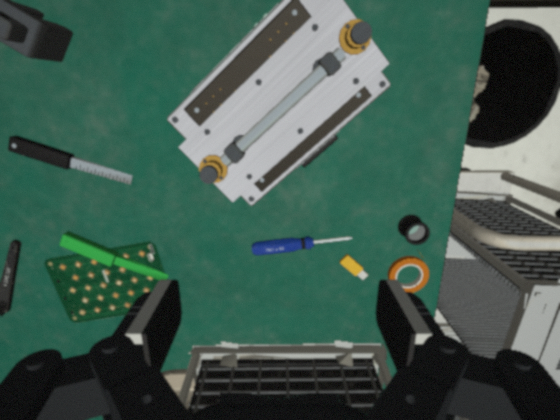

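View pics/w_wt.png

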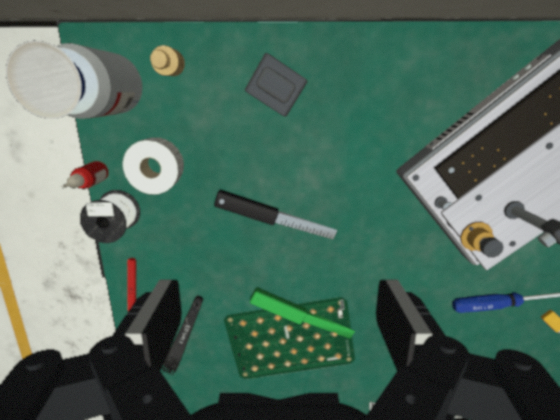

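```bash
python3 - <<'E'
from h import *
c=np.load("pics/w_wt_c.npy",allow_pickle=True).item(); d=np.load("pics/w_wt.npy"); p=cv2.imread("pics/w_wt.png")
P=cloud(c,d)
print("table z", np.median(P[240:270,200:330,2]))
sub=np.zeros(d.shape,bool); sub[40:130,230:325]=1
def rect(Q):
    r=cv2.minAreaRect((Q[:,:2]*1000).astype(np.float32)); return r
for lo,hi in [(0.05,0.08),(0.05,0.11),(0.085,0.11)]:
    m=sub&(P[...,2]>lo)&(P[...,2]<hi); Q=P[m]; r=rect(Q); b=cv2.boxPoints(r); print(lo,hi,len(Q),np.median(Q[:,2]),r)
# colour: non green
hsv=cv2.cvtColor(p,cv2.COLOR_BGR2HSV)
m=((hsv[...,1]<90)&sub).astype(np.uint8); cs,_=cv2.findContours(m,0,1); k=max(cs,key=cv2.contourArea); r=cv2.minAreaRect(k); b=cv2.boxPoints(r); print("img",r)
W=np.array([ray(c,q,0.066)[:2] for q in b]); print(W, np.linalg.norm(W-np.roll(W,1,0),axis=1), W.mean(0))
# gauge
sub2=np.zeros(d.shape,bool); sub2[180:245,205:345]=1
m=((hsv[...,1]<90)&sub2).astype(np.uint8)
m=cv2.morphologyEx(m,cv2.MORPH_OPEN,np.ones((2,2)))
cs,_=cv2.findContours(m,0,1); k=max(cs,key=cv2.contourArea); print("gauge",cv2.contourArea(k),cv2.minAreaRect(k))
dark=(hsv[...,2]<70)&sub2&(hsv[...,1]<120)
cs2,_=cv2.findContours(dark.astype(np.uint8),0,1); k2=max(cs2,key=cv2.contourArea)
r=cv2.minAreaRect(k2); b=cv2.boxPoints(r); W=np.array([ray(c,q,0.016)[:2] for q in b]); print("handle",W, np.linalg.norm(W-np.roll(W,1,0),axis=1), W.mean(0))
pts=np.array([ray(c,q[0],0.008)[:2] for q in k]); l=cv2.minAreaRect((pts*1000).astype(np.float32)); print("all",l, cv2.boxPoints(l))
o=p.copy(); cv2.drawContours(o,[k,k2],-1,(0,0,255),1); cv2.imwrite("pics/c1.png",cv2.resize(o[30:260,190:360],None,fx=3,fy=2.6))
np.save("/tmp/x.npy",pts)
E
```

```text
table z 0.00141472791882702
0.05 0.08 1402 0.06500545100880742 ((650.2379760742188, 119.72087860107422), (50.10088348388672, 42.07325744628906), 57.794002532958984)
0.05 0.11 2235 0.06575267444578128 ((650.2379760742188, 119.72087860107422), (50.10088348388672, 42.07325744628906), 57.794002532958984)
0.085 0.11 833 0.09377652892300754 ((650.2952880859375, 119.70307159423828), (33.97541427612305, 20.45541763305664), 57.52912521362305)
img ((275.1552429199219, 84.31407165527344), (52.1530647277832, 44.70262908935547), 32.735225677490234)
[[0.64689697 0.15406223]
 [0.6809219  0.12962411]
 [0.65554936 0.08680165]
 [0.61975891 0.11039666]] [0.05141164 0.04189173 0.04977479 0.04286818] [0.65078179 0.12022116]
gauge 1710.5 ((276.3500061035156, 217.9499969482422), (125.22618865966797, 16.76007080078125), 18.434947967529297)
handle [[0.50880412 0.1996937 ]
 [0.53111187 0.19122066]
 [0.5046891  0.11653311]
 [0.48145662 0.12387618]] [0.08059889 0.02386269 0.07922369 0.02436532] [0.50651543 0.15783091]
all ((488.1902770996094, 118.56974792480469), (163.62486267089844, 23.03418731689453), 70.48692321777344) [[450.0075    45.303154]
 [471.71875   37.60923 ]
 [526.37305  191.83633 ]
 [504.6618   199.53027 ]]
```

View pics/c1.png

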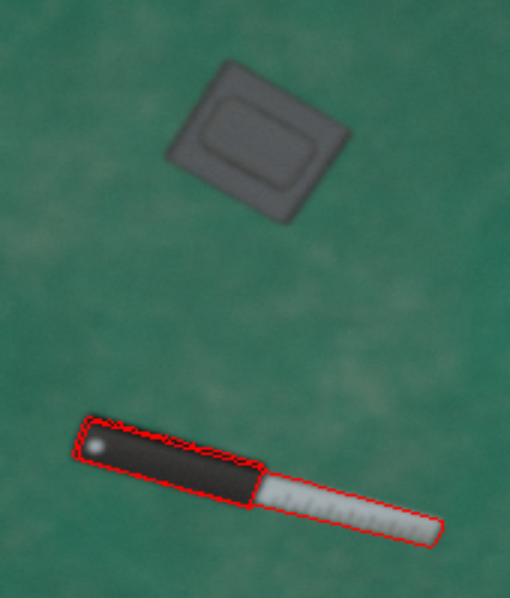

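```bash
python3 - <<'E'
from h import *
c=np.load("pics/w_fix_c.npy",allow_pickle=True).item(); d=np.load("pics/w_fix.npy"); p=cv2.imread("pics/w_fix.png")
P=cloud(c,d); 
sub=np.zeros(d.shape,bool); sub[0:205,165:395]=1
m=sub&(P[...,2]>0.141)&(P[...,2]<0.17); Q=P[m]
X=Q[:,:2]; print(len(Q)); r=cv2.minAreaRect((X*1000).astype(np.float32)); print("bar+blocks",r)
# crop bar only
hsv=cv2.cvtColor(p,cv2.COLOR_BGR2HSV)
r2=cv2.fitLine((X*1000).astype(np.float32),cv2.DIST_HUBER,0,.01,.01).ravel(); print(r2,np.degrees(np.arctan2(r2[1],r2[0])))
m=sub&(P[...,2]>0.08)&(P[...,2]<0.095); Q=P[m]; print("plate",len(Q),np.median(Q[:,2]),cv2.minAreaRect((Q[:,:2]*1000).astype(np.float32)))
m=sub&(P[...,2]>0.05)&(P[...,2]<0.062); print("rest z",np.median(P[m][:,2]),cv2.minAreaRect((P[m][:,:2]*1000).astype(np.float32)))
for uv in [(254,54),(270,40),(230,85)]: print("rest",dep(c,d,uv))
# dark strip by colour
m=((hsv[...,2]<90)&sub).astype(np.uint8)
cs,_=cv2.findContours(m,0,1)
for k in sorted(cs,key=cv2.contourArea)[-3:]:
    W=np.array([ray(c,q[0],0.0562)[:2] for q in k],np.float32)*1000; print("dark",cv2.minAreaRect(k)[0],cv2.minAreaRect(W),cv2.boxPoints(cv2.minAreaRect(W)).round(1).tolist())
# deck
m=sub&(P[...,2]>0.03)&(P[...,2]<0.045); print("deck",np.median(P[m][:,2]),cv2.minAreaRect((P[m][:,:2]*1000).astype(np.float32)))
cv2.imwrite("pics/c2.png",cv2.resize(p[0:210,155:400],None,fx=3,fy=2.8,interpolation=2))
E
```

```text
2309
bar+blocks ((567.2387084960938, -173.41673278808594), (18.04509735107422, 149.1800079345703), 41.94192123413086)
[   0.6667581   -0.7452742  570.1342    -176.03639  ] -48.18265
plate 14710 0.08637682078713899 ((567.748779296875, -173.9135284423828), (90.2637939453125, 238.26609802246094), 41.76078796386719)
rest z 0.054508425332703156 ((570.8456420898438, -169.89022827148438), (140.3170928955078, 180.27847290039062), 41.769901275634766)
rest [ 0.62408001 -0.14368715  0.05386591]
rest [ 0.63858628 -0.16224255  0.05436417]
rest [ 0.59050296 -0.11467907  0.05526871]
dark (361.0, 32.5) ((645.9884643554688, -264.3849182128906), (20.424911499023438, 23.298280715942383), 24.726871490478516) [[631.7999877929688, -258.1000061035156], [641.5999755859375, -279.20001220703125], [660.0999755859375, -270.70001220703125], [650.4000244140625, -249.5]]
dark (312.66790771484375, 139.0562744140625) ((524.909423828125, -211.1509552001953), (12.434171676635742, 176.14866638183594), 41.69029998779297) [[461.70001220703125, -149.5], [578.7999877929688, -281.1000061035156], [588.0999755859375, -272.79998779296875], [471.0, -141.1999969482422]]
dark (247.50003051757812, 61.0) ((613.31640625, -132.41238403320312), (24.94878578186035, 176.76800537109375), 41.76730728149414) [[545.0999755859375, -74.80000305175781], [662.9000244140625, -206.60000610351562], [681.5, -190.0], [563.7000122070312, -58.20000076293945]]
deck 0.03907277057374881 ((571.0223999023438, -169.66172790527344), (161.00233459472656, 240.06808471679688), 41.879600524902344)
```

View pics/c2.png

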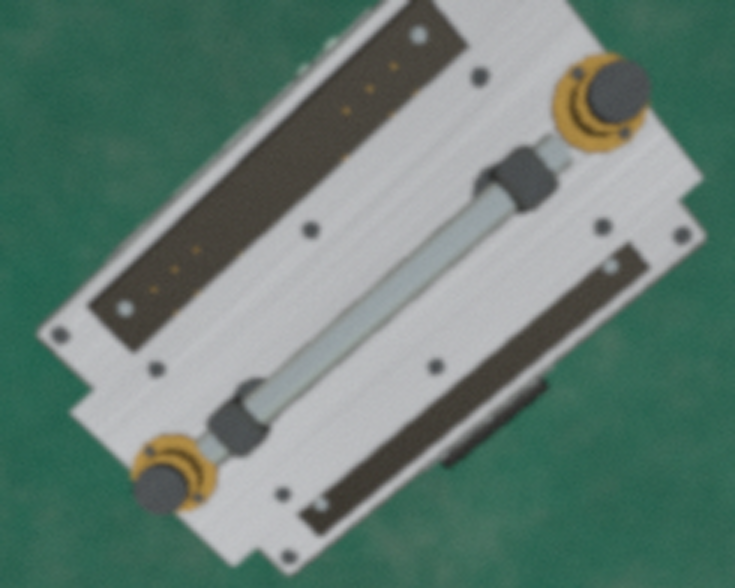

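```bash
python3 - <<'E'
from h import *
y=np.radians(147.8)
env.reach([0.6503,0.1197,0.26],down(y)); print(st(),env.get_state()["qpos"].round(2))
print(env.movel([0.6503,0.1197,0.140],velocity=0.12,stop_force=8)); print(st())
env.grip(0.02,f_grip=60); print(st())
env.movel([0.6503,0.1197,0.16],velocity=0.05); env.dwell(0.3);print(st(),env.get_state()["torque"])
env.movel([0.6503,0.1197,0.34],velocity=0.2);print(st())
p,d=camera("side"); cv2.imwrite("pics/d_side.png",p)
E
```

```text
(5.42, array([0.6503, 0.1196, 0.2602]), array([0.3 , 1.05, 0.65]), 0.0854) [ 0.3   0.64 -0.86  1.59  0.52  1.15  0.33]
False
(6.57, array([0.6508, 0.12  , 0.1409]), array([-0.14, -0.44,  0.31]), 0.0851)
(7.09, array([0.6506, 0.1199, 0.1405]), array([-0.24,  0.98,  2.7 ]), 0.0331)
(7.94, array([0.6501, 0.1197, 0.1597]), array([ 0.29,  0.16, -7.96]), 0.0331) [-0.0536883   0.0026648   0.05761318]
(8.99, array([0.6496, 0.1192, 0.3384]), array([-0.11,  0.09, -8.2 ]), 0.0328)
```

View pics/d_side.png

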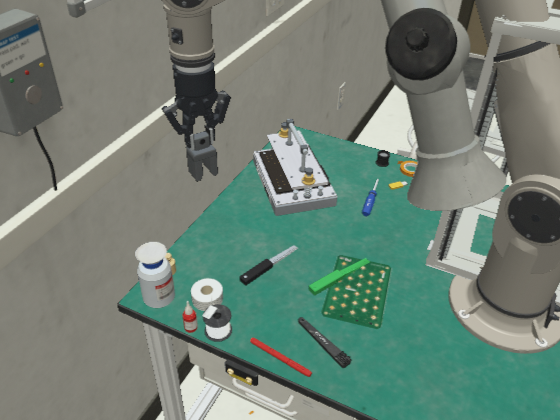

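```bash
python3 - <<'E'
from h import *
y=np.radians(131.8); B=[0.5672,-0.1735]
env.reach(B+[0.345],down(y)); print(st(),env.get_state()["qpos"].round(2))
print(env.movel(B+[0.305],velocity=0.1,stop_force=6)); print(st())
for n in ("side","wrist"):
    c=calibration(n);p,d=camera(n); cv2.imwrite(f"pics/e_{n}.png",p)
p=cv2.imread("pics/e_side.png"); cv2.imwrite("pics/e_side2.png",cv2.resize(p[40:220,210:360],None,fx=4,fy=3.3,interpolation=2))
E
```

```text
(10.21, array([ 0.5679, -0.1712,  0.3452]), array([ 0.15,  1.51, -8.78]), 0.0329) [ 0.85  0.44 -0.88  1.67  0.35  1.21  0.62]
False
(10.76, array([ 0.5675, -0.173 ,  0.3049]), array([-0.33,  0.08, -7.87]), 0.0329)
```

View pics/e_side2.png

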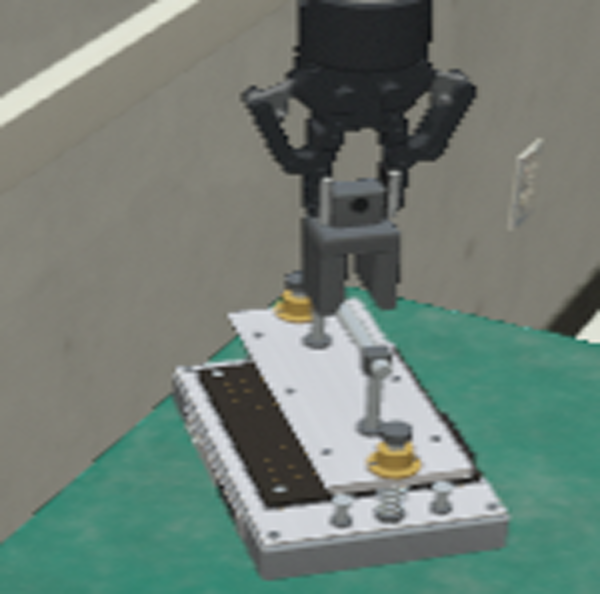

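View pics/e_wrist.png

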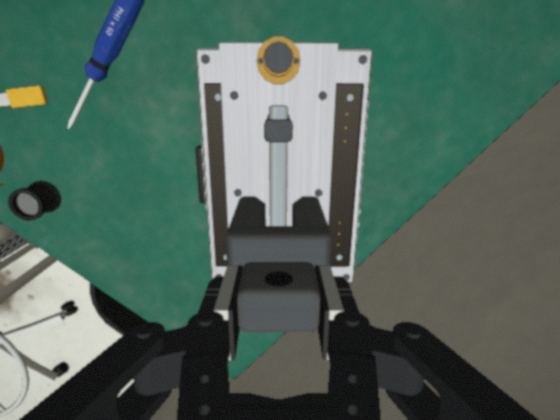

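```bash
python3 - <<'E'
from h import *
B=[0.5672,-0.1735]
print(env.movel(B+[0.252],velocity=0.08,stop_force=5)); print(st())
print(env.movel(B+[0.226],velocity=0.025,stop_force=9)); print(st())
env.dwell(0.3); print(st())
c=calibration("side");p,d=camera("side"); cv2.imwrite("pics/f_side2.png",cv2.resize(p[80:230,210:360],None,fx=4,fy=4,interpolation=2))
E
```

```text
False
(11.67, array([ 0.5676, -0.1734,  0.2523]), array([ 0.51,  0.03, -8.07]), 0.033)
True
(12.49, array([ 0.5675, -0.1736,  0.2303]), array([-1.21,  0.18,  6.22]), 0.033)
(12.79, array([ 0.5675, -0.1736,  0.2303]), array([-1.18, -0.17,  5.67]), 0.0329)
```

View pics/f_side2.png

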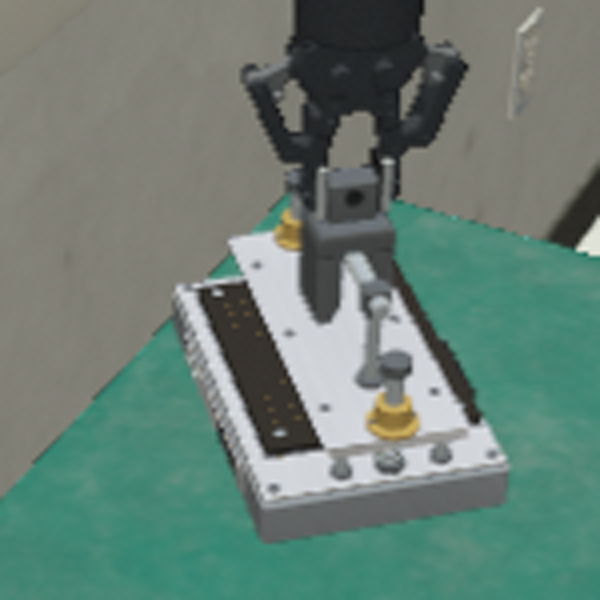

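```bash
python3 - <<'E'
from h import *
B=[0.5672,-0.1735]
env.grip(0.07); print(st())
env.movel(B+[0.345],velocity=0.12); print(st())
c=calibration("side");p,d=camera("side"); cv2.imwrite("pics/g_side2.png",cv2.resize(p[80:230,210:360],None,fx=4,fy=4,interpolation=2))
env.reach([0.53,0.13,0.27],down(np.radians(70.5))); print(st(),env.get_state()["qpos"].round(2))
n="w_g"; c=calibration("wrist"); p,d=camera("wrist"); cv2.imwrite(f"pics/{n}.png",p); np.save(f"pics/{n}.npy",d); np.save(f"pics/{n}_c.npy",c,allow_pickle=True)
E
```

```text
(13.29, array([ 0.566 , -0.1738,  0.2285]), array([-1.23, -0.18, -0.3 ]), 0.0699)
(14.41, array([ 0.5668, -0.1736,  0.3441]), array([-0.38, -0.7 ,  0.12]), 0.0703)
(15.88, array([0.5304, 0.1292, 0.2699]), array([0.55, 0.27, 0.38]), 0.0702) [ 0.24  0.39 -0.74  1.86  0.31  1.   -0.97]
```

View pics/g_side2.png

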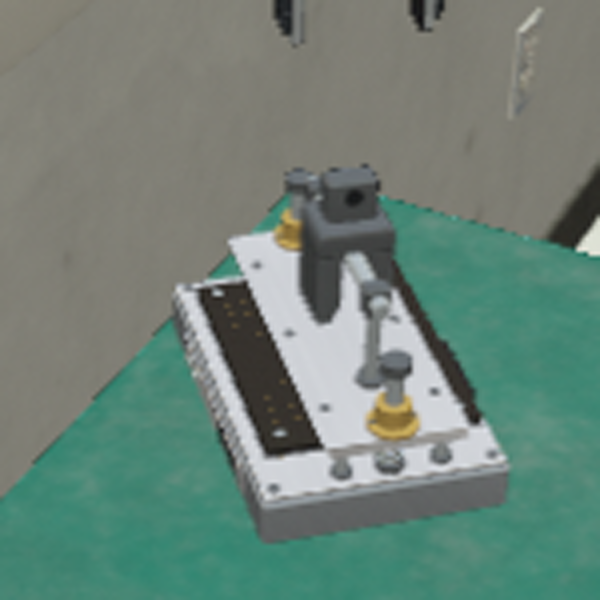

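View pics/w_g.png

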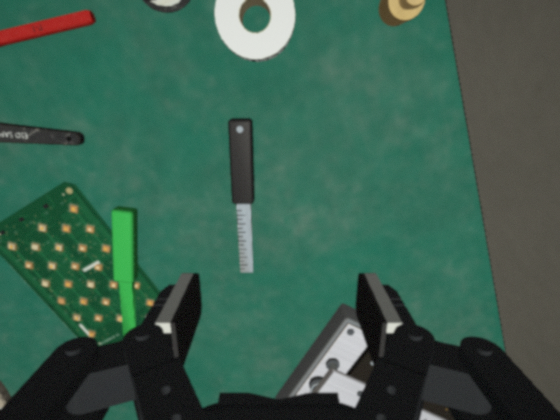

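```bash
python3 - <<'E'
from h import *
c=np.load("pics/w_g_c.npy",allow_pickle=True).item(); d=np.load("pics/w_g.npy"); p=cv2.imread("pics/w_g.png")
P=cloud(c,d); print("table",np.median(P[120:250,290:350,2]))
sub=np.zeros(d.shape,bool); sub[105:285,215:270]=1
m=sub&(P[...,2]>0.0125); Q=P[m]; r=cv2.minAreaRect((Q[:,:2]*1000).astype(np.float32)); print(len(Q),np.median(Q[:,2]),r)
hsv=cv2.cvtColor(p,cv2.COLOR_BGR2HSV)
k=max(cv2.findContours((sub&(hsv[...,1]<100)).astype(np.uint8),0,1)[0],key=cv2.contourArea); x=k[:,0]
W=np.array([ray(c,q,0.016)[:2] for q in x if q[1]<200],np.float32)*1000; print("handle",cv2.minAreaRect(W))
bl=[q for q in x if q[1]>206]; W=np.array([ray(c,q,0.005)[:2] for q in bl],np.float32)*1000; r=cv2.minAreaRect(W); print("blade",r, cv2.boxPoints(r).tolist())
E
```

```text
table 0.0012986687943870737
1937 0.01517391678035802 ((512.4853515625, 171.90475463867188), (113.12535858154297, 38.48971176147461), 57.108421325683594)
handle ((505.6905517578125, 161.10006713867188), (76.0462875366211, 22.293174743652344), 70.84703063964844)
blade ((475.1845703125, 78.517578125), (76.25743865966797, 18.7482852935791), 70.99520874023438) [[453.9049072265625, 45.519866943359375], [471.6312255859375, 39.41453552246094], [496.4642333984375, 111.51528930664062], [478.7379150390625, 117.62062072753906]]
```

```bash
python3 - <<'E'
from h import *
q=down(np.radians(70.5)); G=[0.5045,0.1587]
env.grip(0.05)
env.reach(G+[0.16],q); print(st())
print(env.movel(G+[0.0758],velocity=0.08,stop_force=6)); print(st())
env.grip(0.01,f_grip=60); env.dwell(0.2); s=env.get_state(); print(st(),s["orientation"],q)
env.movel(G+[0.18],velocity=0.12); env.dwell(0.2); print(st())
p,d=camera("side"); cv2.imwrite("pics/h_side.png",cv2.resize(p[150:300,180:330],None,fx=4,fy=4,interpolation=2))
c=calibration("wrist"); p,d=camera("wrist"); cv2.imwrite("pics/h_w.png",p); np.save("pics/h_w.npy",d); np.save("pics/h_w_c.npy",c,allow_pickle=True)
E
```

```text
(16.8, array([0.5052, 0.1589, 0.1606]), array([ 0.13, -0.41,  0.12]), 0.05)
False
(18.0, array([0.5048, 0.1589, 0.0763]), array([ 0.17,  0.38, -0.29]), 0.0501)
(18.57, array([0.5048, 0.1588, 0.0765]), array([-0.87,  0.02,  5.52]), 0.0202) [2.52031973e-04 8.16701481e-01 5.77060184e-01 4.13736107e-04] [0.         0.81664156 0.57714519 0.        ]
(19.78, array([0.5042, 0.1586, 0.1793]), array([-0.52, -0.49, -1.46]), 0.0204)
```

View pics/h_side.png

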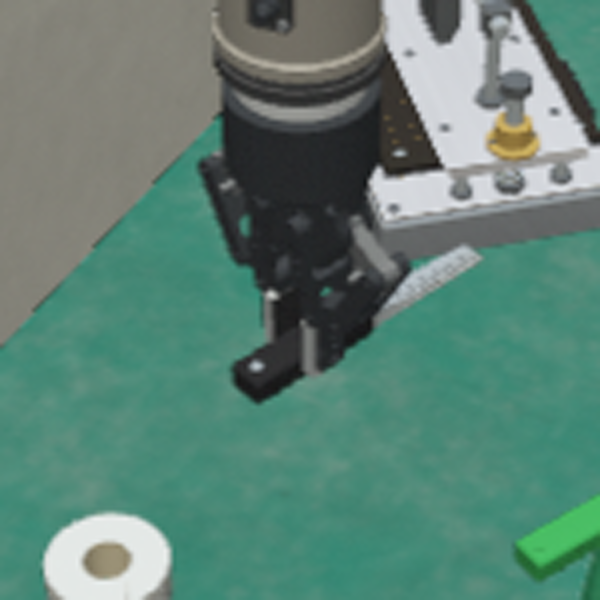

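View pics/h_w.png

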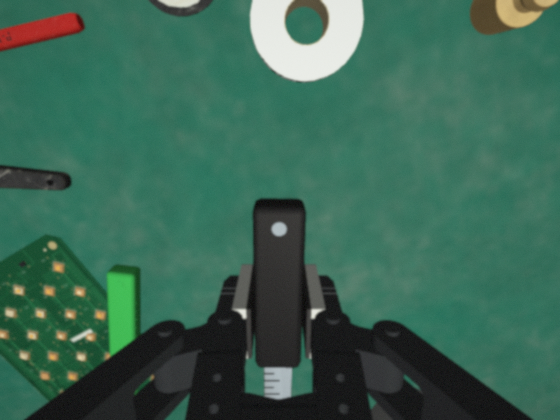

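```bash
python3 - <<'E'
from h import *
c=np.load("pics/h_w_c.npy",allow_pickle=True).item(); d=np.load("pics/h_w.npy"); P=cloud(c,d)
a=np.radians(70.5); ex=-np.array([np.cos(a),np.sin(a)]); ey=np.array([-ex[1],ex[0]])
T=np.array([0.5042,0.1586])
for v in range(205,400,12):
    uu=range(266,293) if v<365 else range(270,288)
    Q=np.median(P[v,list(uu)],axis=0); print(v,np.round([(Q[:2]-T)@ex*1000,(Q[:2]-T)@ey*1000,Q[2]*1000],1))
hsv=cv2.cvtColor(cv2.imread("pics/h_w.png"),cv2.COLOR_BGR2HSV)
for v in (215,240,260,375,390):
    row=[(u) for u in range(240,320) if hsv[v,u,1]<110]; 
    z=.179-.0765+(.016 if v<365 else .009)
    print(v,row[0],row[-1],[(ray(c,(u,v),z)[:2]-T)@ey*1000 for u in (row[0],row[-1])])
E
```

```text
205 [-40.5   0.9 114.6]
217 [-36.6   0.9 118.2]
229 [-31.4   0.9 118.3]
241 [-25.9   0.9 118.2]
253 [-20.5   0.9 118.4]
265 [-15.    1.  118.1]
277 [ -9.3   0.9 117.9]
289 [ -3.    1.  118.4]
301 [  2.9   1.1 118.3]
313 [  9.4   1.2 118. ]
325 [ 15.7   1.3 118.1]
337 [ 22.2   1.4 118.3]
349 [ 28.5   1.1 118.3]
361 [ 36.    1.2 118. ]
373 [ 49.4   0.7 111.6]
385 [ 58.4   0.8 110.5]
397 [ 67.1   1.2 109.9]
215 253 319 [np.float64(-9.471867021602645), np.float64(16.969809479472595)]
240 244 304 [np.float64(-13.418435236898864), np.float64(11.247213505365528)]
260 253 319 [np.float64(-9.923960542384796), np.float64(17.78211667419865)]
375 240 319 [np.float64(-18.505212338022297), np.float64(21.310036597135728)]
390 240 319 [np.float64(-18.846433344254265), np.float64(21.705219705484293)]
```

```bash
python3 - <<'E'
from h import *
c=calibration("top"); d=np.load("pics/a_top.npy"); P=cloud(c,d)
for v in range(20,160,10): print(v,np.round(P[v,330],3),np.round(P[v,470],3))
c=calibration("side"); d=np.load("pics/a_side.npy"); P=cloud(c,d)
for uv in [(200,100),(200,150),(180,215),(250,90),(330,90),(290,110),(250,140)]: print(uv,np.round(P[uv[1],uv[0]],3))
f=np.array([np.cos(np.radians(41.8)),np.sin(np.radians(41.8))]);C=np.array([.5709,-.1697])
for X in(.172,.11): print(C+f*X, kin.inverse_kinematics(list(C+f*X)+[0.16],down(np.radians(41.8))))
E
```

```text
20 [ 0.842 -0.034  0.261] [ 0.841 -0.291  0.272]
30 [ 0.837 -0.036  0.239] [ 0.841 -0.303  0.245]
40 [ 0.812 -0.036  0.243] [ 0.818 -0.3    0.246]
50 [ 0.811 -0.039  0.213] [ 0.811 -0.309  0.225]
60 [ 0.84  -0.048  0.133] [ 0.811 -0.323  0.191]
70 [ 0.839 -0.052  0.095] [ 0.839 -0.36   0.11 ]
80 [ 0.84  -0.057  0.05 ] [0.312 0.043 0.956]
90 [ 0.841 -0.062  0.003] [ 0.842 -0.399  0.019]
100 [ 0.841 -0.068 -0.049] [ 0.841 -0.42  -0.029]
110 [ 0.839 -0.074 -0.102] [ 0.838 -0.441 -0.078]
120 [ 0.842 -0.081 -0.169] [ 0.841 -0.469 -0.145]
130 [ 0.839 -0.088 -0.232] [ 0.84  -0.496 -0.208]
140 [ 0.71  -0.063 -0.   ] [ 0.841 -0.528 -0.283]
150 [ 0.682 -0.062  0.006] [ 0.693 -0.394  0.004]
(200, 100) [ 0.811 -0.123  0.209]
(200, 150) [ 0.843 -0.15   0.033]
(180, 215) [ 0.841 -0.026 -0.106]
(250, 90) [ 0.842 -0.434  0.083]
(330, 90) [ 0.84  -1.143 -0.249]
(290, 110) [ 0.84  -0.731 -0.137]
(250, 140) [ 0.841 -0.427 -0.093]
[ 0.69912187 -0.05505642] [ 0.30743507  0.71183559 -0.47889989  1.56941918  0.37802822  0.95366844
 -1.13427715]
[ 0.65290236 -0.09638143] [ 0.39357242  0.65497247 -0.4871434   1.6791824   0.37229332  0.90089452
 -1.08327078]
```

```bash
cat >> h.py <<'E'
A=np.radians(41.8); f=np.array([np.cos(A),np.sin(A)]); C=np.array([.5709,-.1697]); fy=np.array([f[1],-f[0]])
def at(X,z,lat=0.0): return list(C+f*X+fy*lat)+[z]
E
python3 - <<'E'
from h import *
env.movel([0.5045,0.1587,0.24],velocity=0.15)
env.reach(at(.172,.24),down(A)); env.movel(at(.172,.17),velocity=0.1); env.dwell(0.3); print(st())
for n in ("side","wrist","top"):
    c=calibration(n);p,d=camera(n); cv2.imwrite(f"pics/i_{n}.png",p); np.save(f"pics/i_{n}.npy",d); np.save(f"pics/i_{n}_c.npy",c,allow_pickle=True)
p=cv2.imread("pics/i_side.png"); cv2.imwrite("pics/i_side2.png",cv2.resize(p[100:230,210:350],None,fx=4,fy=4,interpolation=2))
E
```

```text
(22.7, array([ 0.6994, -0.0551,  0.1706]), array([ 0.11, -0.69, -1.05]), 0.0207)
```

View pics/i_side2.png

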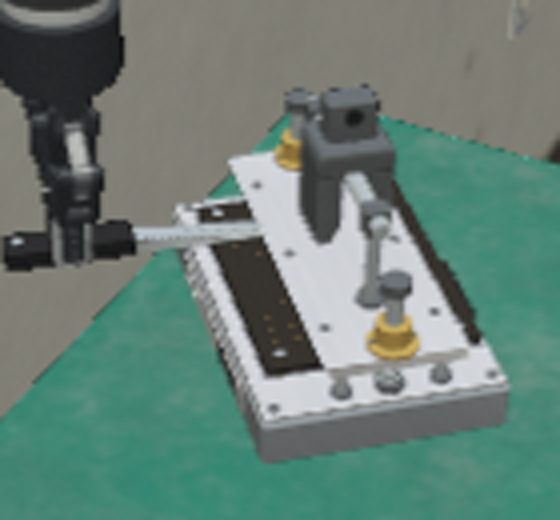

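View pics/i_wrist.png

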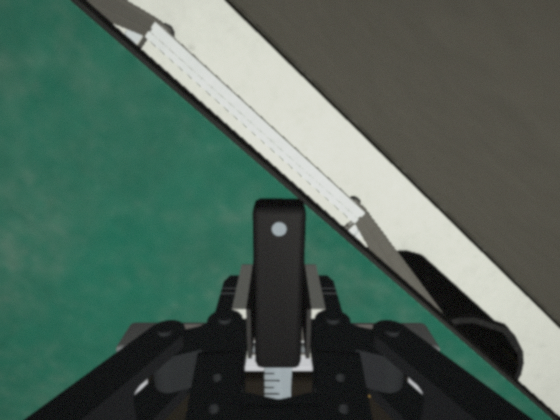

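View pics/i_top.png

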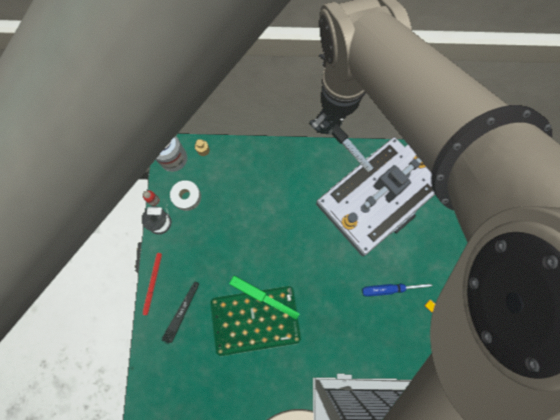

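```bash
python3 - <<'E'
from h import *
c=calibration("top"); d=np.load("pics/i_top.npy"); p=cv2.imread("pics/i_top.png"); P0=cloud(c,np.load("pics/a_top.npy")); P=cloud(c,d)
v,u=np.mgrid[:420,:560]; L=lambda Q:((Q[...,:2]-C)@(-f)*1000,(Q[...,:2]-C)@fy*1000)
# fixture in top cam from initial picture
sub=(u>310)&(u<450)&(v>130)&(v<260)
for nm,lo,hi in [("plate",.08,.095),("rest",.05,.062),("deck",.033,.045)]:
    Q=P0[sub&(P0[...,2]>lo)&(P0[...,2]<hi)]; r=cv2.minAreaRect((Q[:,:2]*1000).astype(np.float32)); x,y=L(np.array(r[0])[None]/1000); print(nm,r,x,y,np.median(Q[:,2]))
x,y=L(P); m=(u>325)&(u<385)&(v>115)&(v<180)&(P[...,2]>.088)&(P[...,2]<.108)&(x<-30)
for a in range(-130,-40,8):
    k=m&(x>=a)&(x<a+8); 
    if k.sum(): print(a,k.sum(),y[k].mean().round(1),y[k].min().round(1),y[k].max().round(1),np.median(P[k][:,2]).round(4))
cv2.imwrite("pics/i_top2.png",cv2.resize(p[100:230,300:450],None,fx=4,fy=4,interpolation=2))
cs=calibration("side"); Ps=cloud(cs,np.load("pics/i_side.npy")); x,y=L(Ps); Z=Ps[...,2]
m=(u>235)&(u<285)&(v>140)&(v<170)&(Z>.085)&(Z<.115)&(x<-35)&(abs(y)<15)
for a in range(-130,-30,8):
    k=m&(x>=a)&(x<a+8)
    if k.sum(): print("s",a,k.sum(),y[k].mean().round(1),y[k].min().round(1),y[k].max().round(1))
Qs=cloud(cs,np.load("pics/a_side.npy")); sub=(u>240)&(u<345)&(v>115)&(v<220)
for nm,lo,hi in [("plate",.08,.095),("rest",.05,.062),("deck",.033,.045)]:
    Q=Qs[sub&(Qs[...,2]>lo)&(Qs[...,2]<hi)]; r=cv2.minAreaRect((Q[:,:2]*1000).astype(np.float32)); print("s",nm,r,np.median(Q[:,2]),L(np.array(r[0])[None]/1000))
E
```

```text
plate ((566.379638671875, -170.93324279785156), (90.3496322631836, 240.27981567382812), 41.66783905029297) [4.19181725] [-2.09361469] 0.08672843138312794
rest ((563.5728149414062, -160.30029296875), (140.0890655517578, 205.2335205078125), 41.70219039916992) [-0.80296934] [-11.89106275] 0.054778880832283876
deck ((570.0094604492188, -167.8314666748047), (159.5332794189453, 237.56927490234375), 41.74730682373047) [-0.58156227] [-1.98652028] 0.039168853763540866
-130 29 -2.1 -7.7 6.1 0.1023
-122 29 -1.3 -7.4 6.7 0.1017
-114 26 -2.1 -8.7 5.3 0.1014
-106 28 -1.7 -8.5 5.3 0.101
-98 29 -1.8 -8.4 6.6 0.0997
-90 27 -1.8 -8.3 5.7 0.0994
-82 28 -1.6 -8.6 5.9 0.0976
-74 24 -1.4 -8.8 5.9 0.0974
-66 26 -1.4 -8.1 6.5 0.0971
-58 28 -1.8 -8.5 5.9 0.0956
-50 5 -0.2 -6.8 6.5 0.095
s -130 19 -3.4 -7.7 6.6
s -122 19 -4.1 -11.3 6.8
s -114 15 -3.2 -10.6 6.5
s -106 19 -2.0 -11.4 9.9
s -98 18 -3.6 -10.3 5.1
s -90 13 -2.7 -9.4 6.8
s -82 18 -2.3 -10.2 7.8
s -74 13 -2.9 -9.8 5.9
s -66 12 -2.8 -9.8 4.6
s -58 12 -0.2 -8.5 8.6
s -50 1 0.6 0.6 0.6
s plate ((567.7540893554688, -170.88214111328125), (93.45075988769531, 245.5479278564453), 42.16349792480469) 0.08867530588149504 (array([3.13313632]), array([-1.21559376]))
s rest ((567.5858764648438, -163.50250244140625), (141.4569091796875, 214.46060180664062), 41.71593475341797) 0.05653107186077318 (array([-1.6602338]), array([-6.82905663]))
s deck ((571.7758178710938, -165.54739379882812), (159.76910400390625, 244.8657989501953), 41.723365783691406) 0.0406280856791205 (array([-3.42074807]), array([-2.51190721]))
```

View pics/i_top2.png

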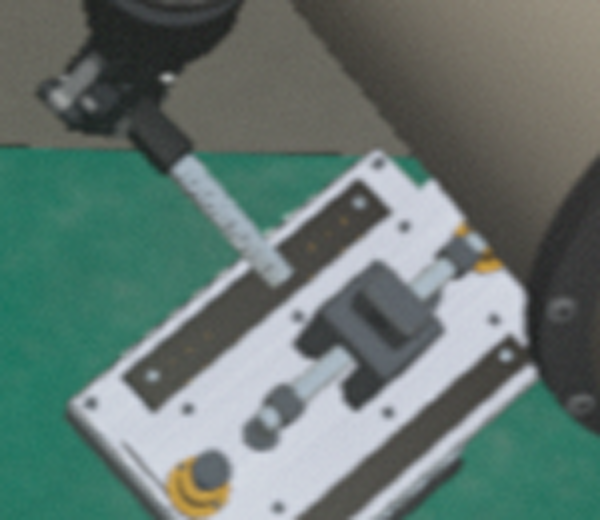

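```bash
python3 - <<'E'
from h import *
env.movel(at(.172,.138),velocity=0.04); env.dwell(0.4); print(st())
print(env.movel(at(.172,.1285),velocity=0.005,stop_force=1.5)); print(st()); env.dwell(0.3); print(st(),env.get_state()["torque"])
E
```

```text
(24.2, array([ 0.6992, -0.055 ,  0.1381]), array([ 0.19, -0.33, -0.89]), 0.0205)
True
(25.52, array([ 0.6991, -0.0549,  0.1305]), array([1.26, 0.97, 1.52]), 0.0202)
(25.82, array([ 0.6987, -0.0549,  0.1301]), array([1.15, 0.51, 2.57]), 0.0207) [-0.06123493 -0.15239634  0.05046836]
```

```bash
python3 - <<'E'
from h import *
env.movel(at(.172,.1305),velocity=0.005); env.dwell(0.2); print(st())
def F(): return env.get_state()["force"]
F0=F()
print(env.movel(at(.130,.1305),velocity=0.02,stop_force=4)); print(st()); env.dwell(.2); print(st(), (F()[:2]@f).round(2))
E
```

```text
(26.37, array([ 0.6989, -0.0551,  0.1303]), array([0.65, 1.18, 1.15]), 0.0205)
True
(28.46, array([ 0.6681, -0.0829,  0.1307]), array([-0.7 , -0.1 ,  4.61]), 0.0203)
(28.66, array([ 0.6681, -0.0829,  0.1307]), array([-1.12, -1.3 ,  3.79]), 0.0205) -1.7
```

```bash
python3 - <<'E'
from h import *
fl=lambda:(env.get_state()["force"][:2]@f).round(2)
for z in (.1308,.1311,.1314,.1320):
    env.movel(at(.130,z),velocity=0.005); env.dwell(.25); s=env.get_state(); print(z,st(),fl(),s["torque"].round(3))
p,d=camera("side"); cv2.imwrite("pics/j_side2.png",cv2.resize(p[100:230,210:350],None,fx=4,fy=4,interpolation=2)); np.save("pics/j_side.npy",d)
E
```

```text
0.1308 (29.37, array([ 0.6679, -0.0829,  0.1308]), array([-1.36,  0.6 ,  3.21]), 0.0203) -0.61 [-0.212  0.353 -0.064]
0.1311 (29.87, array([ 0.6678, -0.083 ,  0.1311]), array([-0.96,  0.43,  2.38]), 0.0205) -0.43 [-0.114  0.175  0.043]
0.1314 (30.37, array([ 0.6678, -0.083 ,  0.1314]), array([ 1.44, -0.23,  2.33]), 0.0205) 0.92 [-0.057  0.052 -0.018]
0.132 (30.88, array([ 0.6677, -0.083 ,  0.1318]), array([ 0.75, -0.33, -0.27]), 0.02) 0.34 [0.014 0.01  0.009]
```

View pics/j_side2.png

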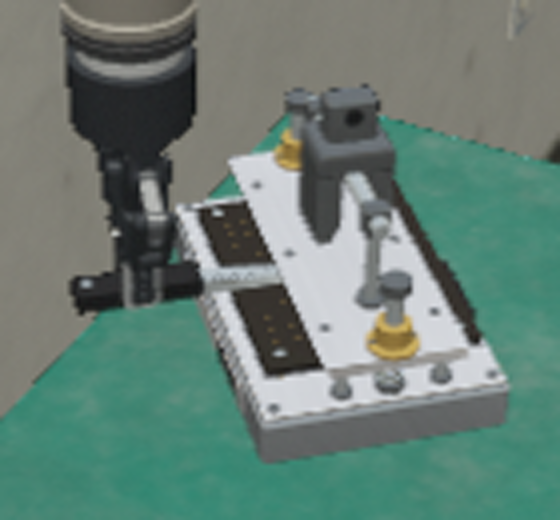

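```bash
cat > pitch.py <<'E'
from h import *
def pitch(n):
    c=calibration("wrist"); s=env.get_state(); p,d=camera("wrist"); cv2.imwrite(f"pics/{n}.png",p); P=cloud(c,d); T=s["tcp_pos"][:2]
    Q=P[217:360,266:293].reshape(-1,3); x=(Q[:,:2]-T)@(-f); y=(Q[:,:2]-T)@fy
    k=np.linalg.lstsq(np.c_[x,y,np.ones(len(x))],Q[:,2],rcond=None)[0]
    R=Ro.from_quat(np.r_[s["orientation"][1:],s["orientation"][0]]).as_matrix()
    print("pitch deg (tip up +)",np.degrees(k[0]),"roll",np.degrees(k[1]),"zc",k[2],"rms",np.std(Q[:,2]-np.c_[x,y,np.ones(len(x))]@k),"toolz·gx deg",np.degrees(R[:2,2]@(-f)),"toolz·fy",np.degrees(R[:2,2]@fy))
    return k
E
python3 - <<'E'
from pitch import *
pitch("k_w"); print(st())
# same fit on the earlier (after lift) shot
c=np.load("pics/h_w_c.npy",allow_pickle=True).item(); P=cloud(c,np.load("pics/h_w.npy")); a=np.radians(70.5); ff=np.array([np.cos(a),np.sin(a)]); T=np.array([.5042,.1586])
Q=P[217:360,266:293].reshape(-1,3); x=(Q[:,:2]-T)@(-ff); print(np.degrees(np.polyfit(x,Q[:,2],1)[0]))
c=np.load("pics/i_wrist_c.npy",allow_pickle=True).item(); P=cloud(c,np.load("pics/i_wrist.npy")); T=np.array([.6994,-.0551])
Q=P[217:360,266:293].reshape(-1,3); x=(Q[:,:2]-T)@(-f); print(np.degrees(np.polyfit(x,Q[:,2],1)[0]),np.polyfit(x,Q[:,2],1)[1])
E
```

```text
pitch deg (tip up +) -6.257826887502204 roll -0.49228208512555616 zc 0.07077209665406911 rms 0.008603257494327492 toolz·gx deg -0.05108070688871106 toolz·fy -0.04770678663749367
(30.98, array([ 0.6676, -0.0831,  0.1318]), array([-0.54,  0.07, -0.9 ]), 0.0204)
-4.707646867276419
-6.350104803528209 0.10937211961664937
```

```bash
cat > pitch.py <<'E'
from h import *
def fit(P,T,ff,tz):
    g=np.array([ff[1],-ff[0]])
    Q=P[217:358,264:296].reshape(-1,3); Q=Q[abs(Q[:,2]-(tz-.0605))<.004]; x=(Q[:,:2]-T)@(-ff); y=(Q[:,:2]-T)@g
    for _ in range(3):
        M=np.c_[x,y,np.ones(len(x))]; k=np.linalg.lstsq(M,Q[:,2],rcond=None)[0]; r=Q[:,2]-M@k; b=abs(r)<2.5*r.std(); x,y,Q=x[b],y[b],Q[b]
    print("pitch(tip up+)",np.degrees(k[0]).round(3),"roll",np.degrees(k[1]).round(3),"zc-tcp",(k[2]-tz).round(4),"n",len(x),"rms",r.std().round(5))
def pitch(n):
    c=calibration("wrist"); s=env.get_state(); p,d=camera("wrist"); cv2.imwrite(f"pics/{n}.png",p); fit(cloud(c,d),s["tcp_pos"][:2],f,s["tcp_pos"][2])
E
python3 - <<'E'
from pitch import *
pitch("k_w2"); print(st())
c=np.load("pics/h_w_c.npy",allow_pickle=True).item(); a=np.radians(70.5); fit(cloud(c,np.load("pics/h_w.npy")),np.array([.5042,.1586]),np.array([np.cos(a),np.sin(a)]),.1793)
c=np.load("pics/i_wrist_c.npy",allow_pickle=True).item(); fit(cloud(c,np.load("pics/i_wrist.npy")),np.array([.6994,-.0551]),f,.1706)
E
```

```text
pitch(tip up+) -0.096 roll -0.108 zc-tcp -0.0613 n 4396 rms 0.00052
(31.03, array([ 0.6677, -0.0831,  0.1319]), array([-0.21,  0.06, -0.2 ]), 0.0204)
pitch(tip up+) -0.131 roll -0.101 zc-tcp -0.0611 n 4404 rms 0.00052
pitch(tip up+) -0.129 roll -0.014 zc-tcp -0.0615 n 4407 rms 0.00053
```

```bash
python3 - <<'E'
from h import *
fl=lambda:(env.get_state()["force"][:2]@f).round(2)
def X(): return ((env.get_state()["tcp_pos"][:2]-C)@f*1000).round(2)
env.movel(at(.130,.1313),velocity=0.005); env.dwell(.2); print(st(),fl(),X())
print(env.movel(at(.118,.1313),velocity=0.008,stop_force=3)); print(st(),fl(),X()); env.dwell(.2); print(st(),fl(),X(),env.get_state()["torque"].round(3))
E
```

```text
(31.52, array([ 0.6677, -0.0831,  0.1314]), array([-0.16, -0.19,  0.93]), 0.0205) -0.24 129.95
True
(32.92, array([ 0.6591, -0.0909,  0.1313]), array([0.17, 0.34, 2.76]), 0.0203) 0.36 118.31
(33.12, array([ 0.6592, -0.0908,  0.1313]), array([-1.68, -1.54,  3.29]), 0.0203) -2.28 118.37 [-0.362  0.259  0.006]
```

```bash
cat >> h.py <<'E'
def X(): return ((env.get_state()["tcp_pos"][:2]-C)@f*1000).round(2)
def wr(n=10):
    W=[]
    for _ in range(n):
        env.dwell(0.02); s=env.get_state(); W.append(np.r_[s["force"][:2]@f,s["force"][:2]@fy,s["force"][2],s["torque"]@np.r_[f[1]*-1,f[0],0]])
    W=np.array(W); print("t",round(s["time"],2),"X",X(),"z",s["tcp_pos"][2].round(5),"Ff,Fl,Fz,Tpitch",W.mean(0).round(2),"sd",W.std(0).round(2)); return W.mean(0)
E
python3 - <<'E'
from pitch import *
wr(); pitch("l_w")
for z in (.1316,.1320): 
    env.movel(at(.118,z),velocity=0.006); env.dwell(.1); wr()
pitch("l_w2")
E
```

```text
t 33.29 X 118.37 z 0.13127 Ff,Fl,Fz,Tpitch [-1.68  0.36  3.25  0.54] sd [0.52 0.37 0.38 0.07]
pitch(tip up+) 0.453 roll 0.009 zc-tcp -0.0613 n 4401 rms 0.00051
t 33.92 X 118.16 z 0.13158 Ff,Fl,Fz,Tpitch [-0.19  0.67  2.17  0.13] sd [0.36 0.45 0.35 0.02]
t 34.44 X 118.04 z 0.13186 Ff,Fl,Fz,Tpitch [ 0.43 -0.06 -0.45 -0.02] sd [0.45 0.49 0.43 0.03]
pitch(tip up+) -0.049 roll -0.049 zc-tcp -0.0613 n 4412 rms 0.00051
```

```bash
python3 - <<'E'
from h import *
env.movel(at(.118,.1316),velocity=0.006); b=wr(8)
for x in (.116,.1145,.1135,.1125,.1115):
    r=env.movel(at(x,.1316),velocity=0.006,stop_force=4); w=wr(8); print(r)
    if w[0]>b[0]+2.0 or r: break
E
```

```text
t 34.88 X 118.0 z 0.13164 Ff,Fl,Fz,Tpitch [-0.04 -0.91  1.62  0.1 ] sd [0.42 0.34 0.34 0.02]
t 35.49 X 116.01 z 0.13169 Ff,Fl,Fz,Tpitch [ 0.7   0.41  1.29 -0.11] sd [0.56 0.6  0.58 0.03]
False
t 36.02 X 114.49 z 0.13164 Ff,Fl,Fz,Tpitch [ 0.99  0.1   1.82 -0.1 ] sd [0.37 0.49 0.24 0.03]
False
t 36.48 X 113.53 z 0.13161 Ff,Fl,Fz,Tpitch [ 1.43  0.13  2.27 -0.18] sd [0.38 0.49 0.27 0.03]
False
t 36.92 X 112.62 z 0.13166 Ff,Fl,Fz,Tpitch [ 1.57 -0.29  2.19 -0.33] sd [0.49 0.54 0.34 0.02]
False
t 37.38 X 111.81 z 0.13171 Ff,Fl,Fz,Tpitch [ 3.54 -0.26  2.33 -0.62] sd [0.38 0.42 0.39 0.03]
False
```

```bash
python3 - <<'E'
from pitch import *
pitch("m_w"); wr(6)
p,d=camera("side"); cv2.imwrite("pics/m_side2.png",cv2.resize(p[90:230,210:350],None,fx=4.2,fy=4.2,interpolation=2)); np.save("pics/m_side.npy",d)
P0=cloud(calibration("side"),np.load("pics/j_side.npy")); P1=cloud(calibration("side"),d)
v,u=np.mgrid[:420,:560]; x=(P0[...,:2]-C)@(-f); y=(P0[...,:2]-C)@fy
m=(abs(x+15)<15)&(abs(abs(y)-60)<30)&(abs(P0[...,2]-.072)<.006)
print(m.sum(),np.median(P0[m][:,2]),np.median(P1[m][:,2]),np.mean((P1-P0)[m][:,2]),[np.mean((P1-P0)[m&s][:,2]).round(5) for s in (y<0,y>0,x<-.02,x>-.01)])
E
```

```text
pitch(tip up+) 0.008 roll -0.009 zc-tcp -0.0613 n 4402 rms 0.00052
t 37.52 X 111.81 z 0.13169 Ff,Fl,Fz,Tpitch [ 3.81 -0.06  2.48 -0.71] sd [0.42 0.28 0.18 0.02]
0 nan nan nan [np.float64(nan), np.float64(nan), np.float64(nan), np.float64(nan)]
  return _methods._mean(a, axis=axis, dtype=dtype,
  ret = ret.dtype.type(ret / rcount)
```

View pics/m_side2.png

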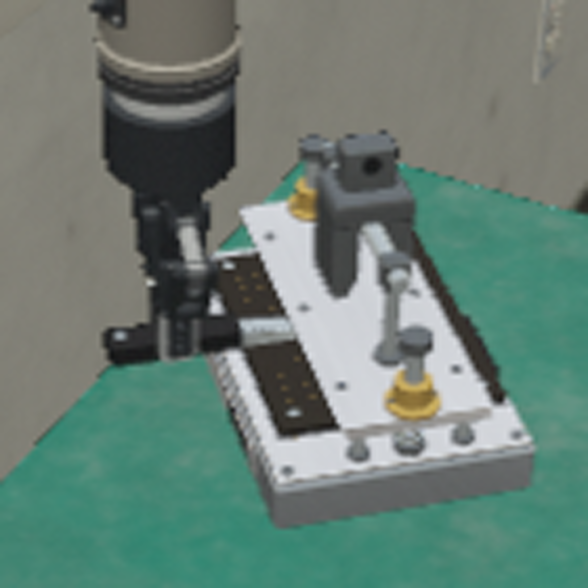

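```bash
python3 - <<'E'
from h import *
c=calibration("side"); P0=cloud(c,np.load("pics/j_side.npy")); P1=cloud(c,np.load("pics/m_side.npy")); Pi=cloud(c,np.load("pics/i_side.npy"))
x=(P0[...,:2]-C)@(-f); y=(P0[...,:2]-C)@fy
m=(abs(x+.012)<.018)&(abs(abs(y)-.06)<.03)&(abs(P0[...,2]-.072)<.006)
D=(P1-P0)[...,2]
for s in (m,m&(y<0),m&(y>0),m&(x<-.015),m&(x>-.01)): print(s.sum(),np.median(P0[s][:,2]).round(5),D[s].mean().round(5),D[s].std().round(5),(P0-Pi)[...,2][s].mean().round(5))
E
```

```text
282 0.07377 0.00013 0.00233 8e-05
181 0.07387 0.00019 0.0022 0.00013
101 0.07366 1e-05 0.00256 -2e-05
158 0.07362 -3e-05 0.00226 -8e-05
76 0.07387 0.00046 0.00224 0.00027
```

```bash
python3 - <<'E'
from h import *
env.dwell(0.5); wr(10)
p,d=camera("top"); cv2.imwrite("pics/n_top.png",cv2.resize(p[100:260,130:450],None,fx=2.4,fy=2.4,interpolation=2))
c=calibration("top"); P=cloud(c,d); x=(P[...,:2]-C)@(-f)*1000; y=(P[...,:2]-C)@fy*1000; Z=P[...,2]
for a in range(-72,-42,6):
    k=(x>a)&(x<a+6)&(abs(y)<25)&(Z>.0605)&(Z<.075); print(a,k.sum(),y[k].mean() if k.sum() else 0)
k=(abs(x)<35)&(abs(y)<75)&(Z>.155); print("weight top",np.median(Z[k]),x[k].mean(),y[k].mean())
E
```

```text
t 38.24 X 111.69 z 0.13168 Ff,Fl,Fz,Tpitch [ 4.61  0.05  3.26 -0.94] sd [0.48 0.43 0.4  0.03]
-72 20 -1.6394536230950454
-66 19 -1.4863732810503165
-60 19 -1.5630249177312079
-54 18 -0.7337454578809919
-48 17 -0.38644238074585263
weight top 0.5359995691006239 -2.4278851888666533 -46.333688831811735
```

View pics/n_top.png

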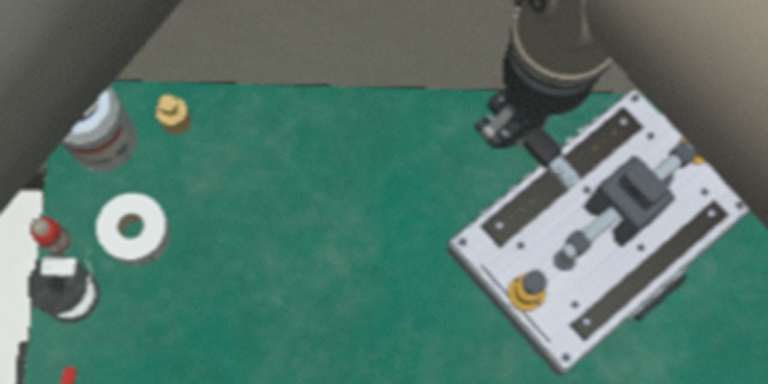

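```bash
python3 - <<'E'
from h import *
env.movel(at(.1119,.1317),velocity=0.004); wr(8); env.dwell(.5); wr(8)
E
```

```text
t 38.67 X 111.74 z 0.13164 Ff,Fl,Fz,Tpitch [ 3.63 -0.19  3.16 -0.72] sd [0.72 0.61 0.45 0.03]
t 39.31 X 111.75 z 0.13165 Ff,Fl,Fz,Tpitch [ 2.66 -0.01  3.44 -0.53] sd [0.38 0.47 0.47 0.04]
```

```bash
python3 - <<'E'
from pitch import *
env.dwell(.8); wr(8); env.dwell(.8); wr(8); pitch("o_w")
p,d=camera("side"); c=calibration("side"); P0=cloud(c,np.load("pics/j_side.npy")); P1=cloud(c,d)
x=(P0[...,:2]-C)@(-f); y=(P0[...,:2]-C)@fy
m=(abs(x+.012)<.018)&(abs(abs(y)-.06)<.03)&(abs(P0[...,2]-.072)<.006)
print("plate dz",(P1-P0)[...,2][m].mean())
E
```

```text
t 40.24 X 111.74 z 0.13163 Ff,Fl,Fz,Tpitch [ 1.42 -0.52  2.88 -0.29] sd [0.36 0.32 0.47 0.03]
t 41.17 X 111.76 z 0.13165 Ff,Fl,Fz,Tpitch [ 0.81 -0.32  2.99 -0.09] sd [0.5  0.4  0.42 0.02]
pitch(tip up+) 0.059 roll -0.243 zc-tcp -0.0613 n 4402 rms 0.00052
plate dz 2.982628670981855e-05
```

```bash
python3 - <<'E'
from pitch import *
env.movel(at(.1115,.1317),velocity=0.004)
for i in range(6):
    w=wr(8)
    if w[0]>2.3: break
env.movel(at(X()/1000,.1317),velocity=0.004); wr(8); env.dwell(.6); w=wr(8); pitch("p_w")
p,d=camera("side"); cv2.imwrite("pics/p_side2.png",cv2.resize(p[90:230,210:350],None,fx=4.2,fy=4.2,interpolation=2))
c=calibration("side"); P0=cloud(c,np.load("pics/j_side.npy")); P1=cloud(c,d)
x=(P0[...,:2]-C)@(-f); y=(P0[...,:2]-C)@fy
m=(abs(x+.012)<.018)&(abs(abs(y)-.06)<.03)&(abs(P0[...,2]-.072)<.006)
print("plate dz",(P1-P0)[...,2][m].mean())
E
```

```text
t 41.66 X 111.65 z 0.13171 Ff,Fl,Fz,Tpitch [ 1.93 -0.13  2.39 -0.3 ] sd [0.32 0.34 0.57 0.03]
t 41.79 X 111.68 z 0.13172 Ff,Fl,Fz,Tpitch [ 2.05 -0.07  2.05 -0.35] sd [0.27 0.39 0.6  0.03]
t 41.92 X 111.68 z 0.13171 Ff,Fl,Fz,Tpitch [ 2.02 -0.15  2.09 -0.39] sd [0.18 0.53 0.26 0.03]
t 42.06 X 111.69 z 0.13174 Ff,Fl,Fz,Tpitch [ 2.14  0.32  2.26 -0.43] sd [0.42 0.42 0.65 0.03]
t 42.19 X 111.67 z 0.13175 Ff,Fl,Fz,Tpitch [ 2.64  0.16  2.19 -0.49] sd [0.39 0.58 0.48 0.03]
t 42.58 X 111.72 z 0.13172 Ff,Fl,Fz,Tpitch [ 2.55  0.04  2.17 -0.45] sd [0.4  0.48 0.42 0.03]
t 43.31 X 111.71 z 0.13172 Ff,Fl,Fz,Tpitch [ 2.69 -0.15  2.25 -0.48] sd [0.38 0.69 0.54 0.03]
pitch(tip up+) 0.011 roll 0.006 zc-tcp -0.0613 n 4397 rms 0.00052
plate dz 0.002788504895510536
```

View pics/p_side2.png

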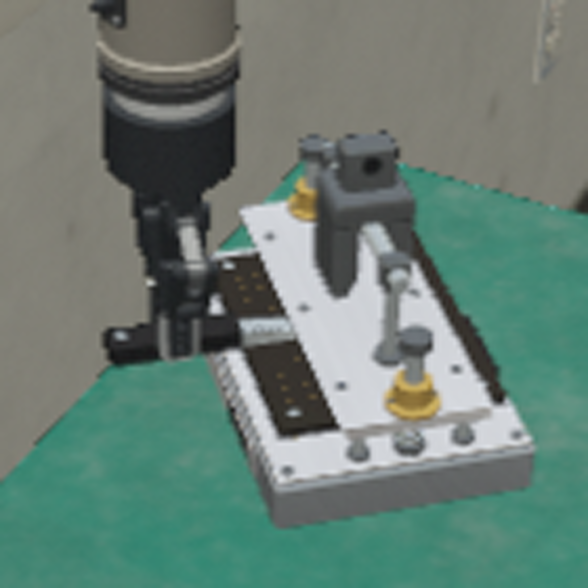

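```bash
python3 - <<'E'
from h import *
c=calibration("side"); P0=cloud(c,np.load("pics/j_side.npy")); p,d=camera("side"); P1=cloud(c,d)
x=(P0[...,:2]-C)@(-f); y=(P0[...,:2]-C)@fy
m=(abs(x+.012)<.018)&(abs(abs(y)-.06)<.03)&(abs(P0[...,2]-.072)<.006)
D=(P1-P0)[...,2][m]; print(np.median(D),D.mean(),(abs(D)>.01).sum(),D[abs(D)<.01].mean(),D[abs(D)<.01].std()/np.sqrt(len(D))); wr(8)
E
```

```text
0.0001227251485320588 0.0030463396858781003 1 0.0001782163698848602 0.00013170381965959947
t 43.59 X 111.72 z 0.13173 Ff,Fl,Fz,Tpitch [ 2.28 -0.14  2.43 -0.49] sd [0.37 0.68 0.28 0.02]
```

The 2.8 mm reading came from one dropped depth pixel. Without it, the plate shift is within noise (0.18 ± 0.13 mm). The push is steady, so I'm handing in.

```bash
python3 - <<'E'
from h import *
job.job_done(); print(st())
E
```

```text
the job is handed in; nothing more can be done
the job is handed in; nothing more can be done
```

The saddle weight hangs on the carry bar, and the gauge is still gripped in the closed gap at the middle of the front edge. I handed the job in at about 43.6 s of the 64 s allowed.

**Weight:** I lowered it onto the bar until the plate bottomed, at the arm height expected for 15 mm of plate travel, and only then let go. It is still seated.

**Gauge:** I laid it on the board rest and slid it in square.
- **Alignment:** pitch and roll measured within about 0.1° at the end. The lateral offset from the middle is about 0.5–1.5 mm by the top camera.
- **Snugness:** the final inward push is steady at about 2.3–2.7 N, with about 2–3 N holding the blade down on the rest.
- **Gap:** the blade depth works out to about 6.8 mm, and the rest height I felt for agrees.

**Checks that disagreed or were weak:**
- **Plate lift:** one check read 2.8 mm of lift because of a single bad depth pixel. A repeat with that pixel removed gave 0.18 ± 0.13 mm, which is close to noise, so lift smaller than that cannot be ruled out. The force of the blade on the plate was only estimated.
- **Push force:** it crept up to 4.6 N for a moment while the arm settled. I eased it off before handing in.
- **Blade tilt:** one press-down during the slide tilted the blade about 0.45°. I raised the arm and it went level again.

The bottle, brass weight and label roll were not touched. They looked unmoved in the last top picture, but I did not measure them.

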